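Find the tube stand with play in its axle and clamp it

ROBOT

A 7-joint arm with a two-finger parallel gripper is mounted at the origin on the work surface. World frame = base frame: x ahead of the robot, y to its left, z up, the work surface at z = 0. Lengths are in m, angles in rad, forces in N, time in s.
With the tool pointing down it reaches from about 0.4 to 0.875 m from the base axis. Payload 4.4 kg.
Tool frame: the origin (TCP) lies between the finger pads; the fingertips stand bot.tips_ahead ahead of it and the grasp point (between the pads) lies 8 mm behind it (bot.tips_ahead is the distance from the TCP to the fingertips, in m); z points along the fingers, y is the direction in which the jaws open and shut (so a half turn about z gives the same grasp; the last joint's range is limited). The gripper opens to 85 mm and grips with 20 to 120 N. Pads are 22 mm wide; open, the fingers measure 114 mm over their backs; the gripper's body (76 mm by 85 mm) begins 54 mm behind the grasp point. The pads swing forward as they close: fully open they stand 13 mm farther back than shut.
Start: joints at [1.115, 0.628, 0.038, 1.517, -0.027, 0.996, -0.02], TCP at [0.247, -0.601, 0.222] pointing down, gripper open.
Joint ranges: [-3.06, 3.06], [-0.37, 2.12], [-1.25, 1.32], [0.18, 2.47], [-1.1, 4.24], [0.23, 1.98], [-2.94, 2.94]. Speed limits (rad/s): [2.57, 2.57, 3.14, 3.14, 3.14, 3.14, 3.14].

INTERFACE

Orientations are given as a unit quaternion [w, x, y, z].
In Python, from station import bot gives the robot as it stands.
- The arm moves only by the tool arm_command, never from a script. Its argument "deltas" is a list that holds one entry, the list of rows, each a list of 4 numbers: the shift along the tool's x, y, z in m, then the turn about the tool's z in rad. In form: [[[tx, ty, tz, spin], ...]]. A call has 1 to 5 rows; each row shifts and turns the pose as measured when the row begins, along the tool's axes as they then stand; what a row does not reach is not made up. A row lasts 1/12 s, in which the tool goes at most 41.7 mm and 7.16 degrees, less where a joint would pass 70% of its speed; a pose out of reach is approached as far as the arm can. A call with a gripper value outside its range is refused whole. "hand" is the opening, from 0 (shut) to 1 (fully open), set as the call begins (left out, the last holds). The fingers move at their own pace and stop on an object; "force" is the grip in N (left out, the last holds). Time passes only in rows, so rows that do not move let the fingers close. It gives the time, the measured TCP pose, the force and the opening at its end, in the units of the state.
- bot.observe(): the state, without advancing time (a new reading comes with each control period).
- bot.grab_frame(name): name is "scene" or "top" or "wrist"; returns a dict with "pixels" (420x560x3 uint8, red, green, blue), "intrinsics" (3x3 intrinsics, pixels), "extrinsics" (4x4, takes a point from world to camera coordinates). Camera axes: x right, y down, z forward; pixel columns grow to the right and rows downward; lengths in m; the calibration is good to about 2 mm. A picture is of the moment at which its call begins. There is no depth.
- bot.hand_in(): hands the job in, once; it reports no verdict.
The state is a dict: "clock": time; "qpos": joint angles; "qvel": joint speeds; "effort": joint torques, N m; "ee_pos": TCP position; "eef_rot": TCP orientation; "wrist_force": force on the tool from outside, world axes, zero at the start; "moment": the same for the moment, N m; "opening": finger opening in m.
Only numpy, scipy, OpenCV 4.12 (cv2) and the standard library are available. Lean on these libraries where they do the work, as an engineer would, in place of code of your own. Each camera call takes 0.05 s, during which the arm holds its last target. There are 200 camera calls.

TASK

One of the two tube stands has a tray that is loose on its axle. Feel for it by lightly pressing the tray's yellow ear down and then its blue ear; on the stand that rocks, turn the red hub knob clockwise until it clicks past its detent and comes up tight, then press its yellow ear and its blue ear lightly once more to check that the play is gone. Do not turn the sound stand's knob, press the ears gently, leave the bottles and glassware where they stand, and finish clear of everything.

Things in the scene. Friction and masses are not known exactly. Their poses are not given: they have to be found in the camera images.
- stand_a: tube stand A, fixed to the table: round white pedestal 92 mm wide with a black foot, carrying a grey tray (150 mm disc) and a red hub knob on top in the middle. The two stands look alike. Origin at the centre of the underside, z up; +y to the tray's yellow ear, -y to its blue ear; yaw within 0.4 rad of the world's. Four glass tubes fixed in the tray, 60 mm from the centre, 40 degrees either side of +x and of -x, tops at z = 100 mm
- tray_a (a joint): tilt (rad) of stand A's tray on its horizontal axle (along the stand's x, 66 mm up): 0 level, positive = yellow ear down. It does not spin. A flat 36 x 42 mm ear on either side reaches 102 mm from the centre. A sound or clamped tray gives under 0.03 rad to a light push; a loose one rocks 0.09 to 0.13 each way on a weak spring (under 1 N at the ear), meets a stop, and levels itself when let go
- tray_a_yellow (a point): middle of the yellow patch on the top of the yellow ear of stand A's tray, 85 mm from the centre, 71 mm above the table when level; press here, straight down
- tray_a_blue (a point): middle of the blue patch on the top of the blue ear of stand A's tray, 85 mm from the centre, 71 mm above the table when level; press here, straight down
- hub_a (a joint): turn (rad) of stand A's red hub knob about the vertical: grows as the knob is turned clockwise seen from above; found between 0 and 0.2, goes tight between 1.1 and 1.3. Friction about 0.12 N m; from about 0.35 to 0.9 it climbs and drops off a sprung detent (about 0.1 N m more, the click). On the loose stand the clamp closes as the knob turns, and the tray is held once it is past the click.
- hub_a_grip (a point): on the axis of stand A's red hub knob, 102 mm above the table, where to grip it; the knob is round, 42 to 44 mm across, from z = 80 to 115 mm, with free space of 30 mm all round it
- stand_b: tube stand B, fixed to the table: round white pedestal 92 mm wide with a black foot, carrying a grey tray (150 mm disc) and a red hub knob on top in the middle. The two stands look alike. Origin at the centre of the underside, z up; +y to the tray's yellow ear, -y to its blue ear; yaw within 0.4 rad of the world's. Four glass tubes fixed in the tray, 60 mm from the centre, 40 degrees either side of +x and of -x, tops at z = 100 mm
- tray_b (a joint): tilt (rad) of stand B's tray on its horizontal axle (along the stand's x, 66 mm up): 0 level, positive = yellow ear down. It does not spin. A flat 36 x 42 mm ear on either side reaches 102 mm from the centre. A sound or clamped tray gives under 0.03 rad to a light push; a loose one rocks 0.09 to 0.13 each way on a weak spring (under 1 N at the ear), meets a stop, and levels itself when let go
- tray_b_yellow (a point): middle of the yellow patch on the top of the yellow ear of stand B's tray, 85 mm from the centre, 71 mm above the table when level; press here, straight down
- tray_b_blue (a point): middle of the blue patch on the top of the blue ear of stand B's tray, 85 mm from the centre, 71 mm above the table when level; press here, straight down
- hub_b (a joint): turn (rad) of stand B's red hub knob about the vertical: grows as the knob is turned clockwise seen from above; found between 0 and 0.2, goes tight between 1.1 and 1.3. Friction about 0.12 N m; from about 0.35 to 0.9 it climbs and drops off a sprung detent (about 0.1 N m more, the click). On the loose stand the clamp closes as the knob turns, and the tray is held once it is past the click.
- hub_b_grip (a point): on the axis of stand B's red hub knob, 102 mm above the table, where to grip it; the knob is round, 42 to 44 mm across, from z = 80 to 115 mm, with free space of 30 mm all round it
- dropper_red: dropper bottle, red cap, 30 mm wide, 73 mm tall, loose bystander; origin under its centre
- dropper_green: dropper bottle, green cap, 30 mm wide, 73 mm tall, loose bystander; origin under its centre
- dropper_black: dropper bottle, black cap, 30 mm wide, 73 mm tall, loose bystander; origin under its centre
- beaker: clear glass beaker, 68 mm wide, 90 mm tall, loose bystander; origin under its centre
- glass_bowl: pale green glass bowl, 140 mm wide, 60 mm tall, loose bystander; origin under its centre
- tub: white plastic tub, 70 mm wide, 60 mm tall, loose bystander; origin under its centre
Things that resemble listed ones, but are neither listed nor needed, are in the scene too. What is shaped like the stand_b but brown, green or purple is not meant.

How it is judged:
By the outcome, as a careful person would: the job done as asked, in the order asked, and still so for the second after the job is handed in, with the robot touching nothing.
It also fails if it takes over 70 s, if anything falls off the work surface, if the arm or the gripper's body presses on something with over 40 N, if the wrist force passes 120 N, or if a joint passes its speed limit or range.

## Working session

There is one attempt and no reset: what is moved stays moved. The work goes in short steps, Python scripts to look and compute and a tool call to move; the robot and the scene stay as the last step left them, time stands still between calls to the robot, and variables do not carry over. Pictures are saved under pics/ and viewed, about 8 in all and at most 12, crops included, and the job is handed in when it is done.

Besides the shell and the picture viewer there is one more tool, called after "Request:" as a command line: name --argument value ..., lists and objects as JSON in quotes. arm_command: Moves the arm, as the interface text tells. Its arguments: {"type":"object","properties":{"deltas":{"type":"array"},"hand":{"type":"number"},"force":{"type":"number"}},"required":["deltas"]}

```bash
mkdir -p pics; python3 - <<'E'
from station import bot
import cv2,numpy as np,pickle
s=bot.observe();print(s,bot.tips_ahead)
d={}
for n in("scene","top"):
    f=bot.grab_frame(n);d[n]=f
    cv2.imwrite(f"pics/{n}0.png",f["pixels"][:,:,::-1]);print(n,f["intrinsics"],f["extrinsics"])
pickle.dump(d,open("f0.pkl","wb"))
a=np.hstack([d["top"]["pixels"]]);
E
```

```text
{'clock': 0.0, 'qpos': array([ 1.11518047,  0.62932976,  0.03848013,  1.51833709, -0.02700431,
        0.99627518, -0.01998103]), 'qvel': array([ 1.03253425e-03, -1.78150798e-03,  5.67109879e-04, -2.96766823e-05,
        2.22562795e-03,  2.12882435e-04, -1.59932370e-03]), 'effort': array([ 3.18841594e-04, -5.63392460e+01,  1.22644544e+00, -1.93443757e+01,
        1.10453193e-02,  1.05944794e-02, -1.38104397e-05]), 'ee_pos': array([ 0.24678568, -0.60066376,  0.22071028]), 'eef_rot': array([-8.93612078e-04,  9.81066407e-01,  1.93669478e-01, -1.97459354e-04]), 'wrist_force': array([0.38910867, 0.11527485, 0.35838485]), 'moment': array([-0.02300013,  0.00327191,  0.0064218 ]), 'opening': 0.08530638268169215} 0.011
scene [[493.69569619   0.         283.20556822]
 [  0.         493.69569619 214.22245359]
 [  0.           0.           1.        ]] [[ 0.81327504  0.58150454 -0.02088483 -0.39158327]
 [ 0.3590893  -0.52980703 -0.76834848 -0.12884685]
 [-0.45786306  0.61737912 -0.6396909   1.52607095]
 [ 0.          0.          0.          1.        ]]
top [[477.71793841   0.         273.97880382]
 [  0.         477.71793841 212.15849732]
 [  0.           0.           1.        ]] [[ 0.02566435 -0.99965059 -0.00632802 -0.06229239]
 [-0.99270183 -0.0247388  -0.11802998  0.54631499]
 [ 0.1178322   0.009311   -0.99298987  1.15899645]
 [ 0.          0.          0.          1.        ]]
```

View pics/top0.png

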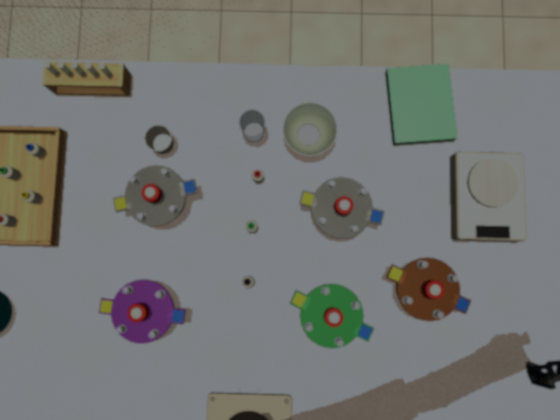

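View pics/scene0.png

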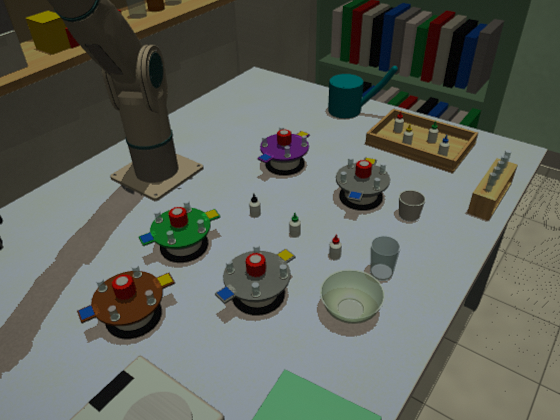

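The top view shows grey-tray stands at px (156,196) and (342,208). The brown, green and purple ones are decoys. Next I'll measure the ears and knobs.

```bash
cat > m.py <<'E'
import numpy as np,cv2
def ray(f,u,v,z):
    K=f["intrinsics"];E=f["extrinsics"];R=E[:3,:3];c=-R.T@E[:3,3]
    d=R.T@np.linalg.solve(K,[u,v,1]);return c+d*(z-c[2])/d[2]
def blobs(f,col,amin=25):
    h=cv2.cvtColor(f["pixels"],cv2.COLOR_RGB2HSV)
    lo,hi={"y":((24,150,90),(34,255,255)),"b":((105,150,80),(125,255,255)),"r":((0,190,90),(4,255,255))}[col]
    m=cv2.inRange(h,lo,hi)
    if col=="r": m|=cv2.inRange(h,(174,190,90),(180,255,255))
    m=cv2.morphologyEx(m,cv2.MORPH_CLOSE,np.ones((3,3)))
    n,l,s,c=cv2.connectedComponentsWithStats(m)
    return [(c[i],s[i,4]) for i in range(1,n) if s[i,4]>=amin]
E
python3 - <<'E'
import pickle;from m import *
d=pickle.load(open("f0.pkl","rb"))
for n in d:
  for c,z in(("y",.071),("b",.071),("r",.105)):
    for p,a in blobs(d[n],c):
        print(n,c,p.round(1),a,ray(d[n],*p,z).round(4))
t=d["top"]
for nm,p,z in(("bowl",(309,130),.06),("tub",(163,143),.06),("beaker",(254,131),.09),("red",(258,175),.073),("grn",(251,226),.073),("blk",(248,281),.073)): print(nm,ray(t,*p,z).round(3))
E
```

```text
scene y [43.5 16.6] 235 [-1.4059  0.5728  0.071 ]
scene y [301.8 133.3] 29 [0.3095 0.3437 0.071 ]
scene y [370.7 160. ] 29 [0.5593 0.3288 0.071 ]
scene y [211.5 213.7] 69 [ 0.34   -0.1131  0.071 ]
scene y [284.9 254.7] 95 [ 0.5801 -0.1285  0.071 ]
scene y [164.5 279.2] 114 [ 0.406  -0.3403  0.071 ]
scene b [264.6 156.7] 45 [0.2931 0.172  0.071 ]
scene b [354.9 194.6] 57 [0.602  0.1595 0.071 ]
scene b [146.4 237.6] 69 [ 0.2702 -0.2692  0.071 ]
scene b [225.1 293. ] 114 [ 0.5422 -0.295   0.071 ]
scene b [ 86.1 312.1] 124 [ 0.3392 -0.4975  0.071 ]
scene r [284.1 133.9] 39 [0.2992 0.2631 0.105 ]
scene r [363.7 165.6] 52 [0.5778 0.2467 0.105 ]
scene r [177.5 213. ] 78 [ 0.3    -0.1865  0.105 ]
scene r [255.  260.5] 122 [ 0.5573 -0.2081  0.105 ]
scene r [122.  282.4] 134 [ 0.3667 -0.4163  0.105 ]
top y [ 24.6 194.9] 25 [0.5702 0.5582 0.071 ]
top y [307.  198.4] 74 [ 0.5786 -0.1277  0.071 ]
top y [120.2 203.2] 86 [0.5558 0.3242 0.071 ]
top y [395.  273.7] 143 [ 0.4034 -0.3394  0.071 ]
top y [298.6 299.3] 98 [ 0.3375 -0.1121  0.071 ]
top y [106.  306.1] 84 [0.31  0.342 0.071]
top b [189.1 186.6] 77 [0.6005 0.159  0.071 ]
top b [376.2 215.9] 84 [ 0.5403 -0.295   0.071 ]
top b [462.1 304.1] 94 [ 0.3365 -0.4968  0.071 ]
top b [177.4 315.8] 92 [0.2919 0.1721 0.071 ]
top b [364.7 331.5] 89 [ 0.2673 -0.2683  0.071 ]
top r [154.3 195.3] 36 [0.572  0.2335 0.105 ]
top r [434.2 289.6] 90 [ 0.3696 -0.4206  0.105 ]
top r [141.3 311.5] 43 [0.3027 0.2483 0.105 ]
bowl [ 0.752 -0.13   0.06 ]
tub [0.71  0.231 0.06 ]
beaker [0.737 0.004 0.09 ]
red [ 0.633 -0.008  0.073]
grn [0.508 0.005 0.073]
blk [0.377 0.008 0.073]
```

Request:
arm_command --deltas '[[[0.0325,-0.0207,0,0],[0.0325,-0.0207,0,0],[0.0325,-0.0207,0,0],[0.0325,-0.0207,0,0],[0.0325,-0.0207,0,0]]]' --hand 0

```text
clock: 0.52
ee_pos: [0.351, -0.4475, 0.2168]
eef_rot: [0.0, 0.983, 0.183, -0.005]
wrist_force: [1.3, -0.1, -0.3]
opening: 0.0251
```

Request:
arm_command --deltas '[[[0.0325,-0.0207,0,0],[0.0325,-0.0207,0,0],[0.0325,-0.0207,0,0],[0.0325,-0.0207,0,0],[0.0325,-0.0207,0,0]]]'

```text
clock: 0.93
ee_pos: [0.4679, -0.2834, 0.214]
eef_rot: [-0.001, 0.983, 0.183, -0.006]
wrist_force: [0.7, -0.8, -0.9]
opening: -0.0003
```

Request:
arm_command --deltas '[[[0.0325,-0.0207,0,0],[0.0325,-0.0207,0,0],[0.0325,-0.0207,0,0],[0.0325,-0.0207,0,0],[0,0,0,0]]]'

```text
clock: 1.35
ee_pos: [0.5669, -0.1416, 0.2114]
eef_rot: [-0.004, 0.982, 0.189, -0.005]
wrist_force: [0.1, 1.7, 0.5]
opening: 0.0001
```

Request:
arm_command --deltas '[[[0.016,-0.008,0.03,0],[0,0,0.03,0],[0,0,0.03,0],[0,0,0.012,0],[0,0,0,0]]]'

```text
clock: 1.77
ee_pos: [0.5817, -0.1219, 0.1062]
eef_rot: [-0.004, 0.981, 0.194, -0.002]
wrist_force: [0.5, -0.4, -0.5]
opening: 0.0
```

```bash
cat > rel.py <<'E'
import sys,numpy as np
from scipy.spatial.transform import Rotation as R
from station import bot
def rel(*t):
    s=bot.observe();q=s["eef_rot"];r=R.from_quat([q[1],q[2],q[3],q[0]])
    return s,r.inv().apply(np.array(t)-s["ee_pos"])
if __name__=="__main__":
    s,d=rel(*map(float,sys.argv[1:4]))
    print("pos",s["ee_pos"].round(4),"shift",d.round(4),"F",s["wrist_force"].round(2),"q",s["qpos"].round(2))
E
python3 rel.py 0.579 -0.128 0.084
```

```text
pos [ 0.5817 -0.1219  0.1062] shift [-0.0048  0.0049  0.0222] F [ 0.49 -0.45 -0.5 ] q [ 0.16  0.7   0.01  1.77 -0.02  0.68 -1.  ]
```

Request:
arm_command --deltas '[[[-0.0048,0.0049,0.006,0],[0,0,0.006,0],[0,0,0.005,0],[0,0,0,0],[0,0,0,0]]]'

```text
clock: 2.18
ee_pos: [0.5789, -0.1306, 0.0892]
eef_rot: [-0.004, 0.981, 0.193, -0.002]
wrist_force: [0.3, -0.6, -0.3]
opening: 0.0002
```

Request:
arm_command --deltas '[[[0,0,0.002,0],[0,0,0.002,0]]]'

```text
clock: 2.35
ee_pos: [0.58, -0.1312, 0.0865]
eef_rot: [-0.003, 0.981, 0.192, -0.0]
wrist_force: [-0.6, 0.2, -0.6]
opening: 0.0006
```

Request:
arm_command --deltas '[[[0,0,0.002,0],[0,0,0.002,0]]]'

```text
clock: 2.52
ee_pos: [0.5807, -0.1313, 0.0831]
eef_rot: [-0.003, 0.981, 0.192, 0.0]
wrist_force: [0.1, -0.2, -0.2]
opening: -0.0
```

Request:
arm_command --deltas '[[[0,0,0.0015,0],[0,0,0.0015,0]]]'

```text
clock: 2.68
ee_pos: [0.581, -0.1312, 0.08]
eef_rot: [-0.003, 0.981, 0.193, 0.001]
wrist_force: [-0.7, 0.4, 0.2]
opening: 0.0002
```

Request:
arm_command --deltas '[[[0,0,0.0015,0],[0,0,0.001,0]]]'

```text
clock: 2.85
ee_pos: [0.5809, -0.131, 0.0771]
eef_rot: [-0.003, 0.981, 0.193, 0.001]
wrist_force: [0.3, 0.5, 0.8]
opening: 0.0001
```

Request:
arm_command --deltas '[[[0,0,0.001,0],[0,0,0.001,0]]]'

```text
clock: 3.02
ee_pos: [0.5808, -0.1309, 0.0748]
eef_rot: [-0.003, 0.981, 0.193, 0.001]
wrist_force: [0.3, -0.7, 0.5]
opening: 0.0002
```

Request:
arm_command --deltas '[[[0,0,0.001,0],[0,0,0.001,0]]]'

```text
clock: 3.18
ee_pos: [0.5808, -0.1308, 0.0725]
eef_rot: [-0.003, 0.981, 0.193, 0.001]
wrist_force: [0.5, 0.8, -0.1]
opening: -0.0001
```

```bash
python3 - <<'E'
from station import bot
import cv2
print(bot.observe())
a=bot.grab_frame("scene")["pixels"][190:330,180:330,::-1]
w=bot.grab_frame("wrist")["pixels"][:,:,::-1]
a=cv2.resize(a,(450,420),interpolation=cv2.INTER_CUBIC)
cv2.imwrite("pics/p1.png",cv2.hconcat([a,w[:,105:455].copy()]))
E
```

```text
{'clock': 3.1833, 'qpos': array([ 0.17140731,  0.7450947 ,  0.01006349,  1.79567156, -0.02171725,
        0.60198271, -0.98615742]), 'qvel': array([ 8.18929877e-04,  1.92433021e-02, -1.25530502e-04,  4.71391840e-03,
        3.36868604e-04, -2.35638050e-02, -6.37270245e-05]), 'effort': array([-4.00704826e-03, -5.58049750e+01,  9.48881842e-01, -1.30593699e+01,
       -7.11937726e-03,  3.36027285e-02, -6.00386147e-05]), 'ee_pos': array([ 0.58082738, -0.13081517,  0.07247207]), 'eef_rot': array([-2.73491194e-03,  9.81244444e-01,  1.92747476e-01,  5.21372295e-04]), 'wrist_force': array([ 0.50610351,  0.82866873, -0.07089775]), 'moment': array([-0.02187551,  0.04988155,  0.00756541]), 'opening': -9.649410030475022e-05}
```

View pics/p1.png

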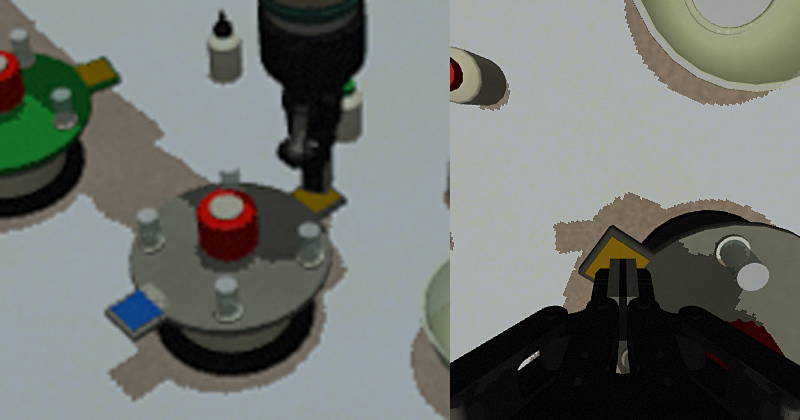

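The tip is on the yellow ear. It has gone 8–9 mm below level with almost no force, so the tray rocks. I'll carry on gently to the stop.

Request:
arm_command --deltas '[[[0,0,0.001,0],[0,0,0.0005,0]]]'

```text
clock: 3.45
ee_pos: [0.5808, -0.1308, 0.0709]
eef_rot: [-0.003, 0.981, 0.193, 0.001]
wrist_force: [0.1, 0.7, -0.8]
opening: 0.0
```

```bash
python3 - <<'E'
from station import bot
from m import *
f=bot.grab_frame("scene");print([(p.round(1),a) for p,a in blobs(f,"b") if abs(p[0]-225)<20],bot.observe()["wrist_force"],bot.observe()["ee_pos"])
E
```

```text
[(array([224.9, 293. ]), np.int32(114))] [ 0.334891   -1.34286466 -0.68928054] [ 0.58082089 -0.13082978  0.07087703]
```

```bash
python3 - <<'E'
from station import bot
from m import *
f=bot.grab_frame("scene");s=bot.observe();print(s["ee_pos"])
pr=lambda p:(lambda c:(f["intrinsics"]@c/c[2])[:2].round(1))((f["extrinsics"]@np.r_[p,1])[:3])
for z in(.06,.065,.071,.076):print(z,pr([.5808,-.1308,z]))
print(pr([.5793,-.1281,.071]),pr([.5413,-.295,.071]),pr([.5413,-.295,.081]))
w=bot.grab_frame("wrist")
g=lambda f,p:(lambda c:(f["intrinsics"]@c/c[2])[:2].round(1))((f["extrinsics"]@np.r_[p,1])[:3])
for p in([.5808,-.1308,.06],[.5808,-.1308,.071],[.5793,-.1281,.071]):print("w",g(w,p))
print([(p.round(1),a,ray(w,*p,.071)) for p,a in blobs(w,"y")])
a=cv2.resize(f["pixels"][235:275,260:310,::-1],(500,400),interpolation=cv2.INTER_NEAREST)
b=w["pixels"][200:400,180:330,::-1]
b=cv2.resize(b,(300,400));cv2.imwrite("pics/p2.png",cv2.hconcat([a,b]))
E
```

```text
[ 0.58086735 -0.13083101  0.07094482]
0.06 [284.7 258.7]
0.065 [284.7 257.2]
0.071 [284.6 255.3]
0.076 [284.6 253.8]
[284.8 254.4] [224.8 292.8] [224.3 289.7]
w [278.8 253.1]
w [278.8 261.6]
w [273.4 262.2]
[]
```

View pics/p2.png

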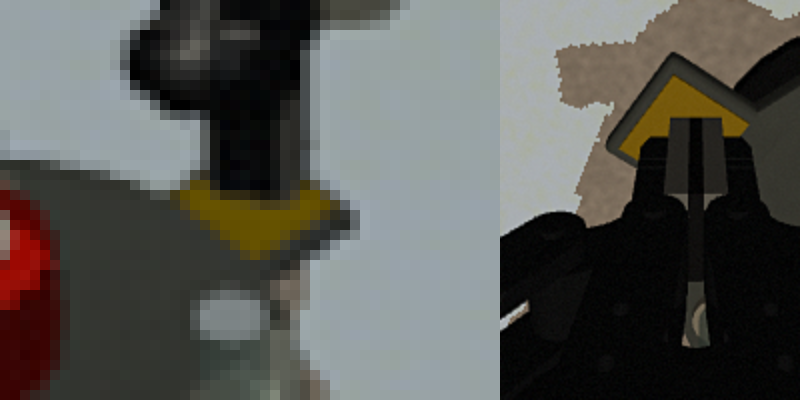

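The blue ear hasn't moved (224.9,293.0, same as level) and the finger bottom is at about (284.5,254). So the tip was only at about z = 0.072–0.075 and hadn't touched yet. I'd misread it as rocking. I'll carry on down in small steps.

Request:
arm_command --deltas '[[[0,0,0.001,0],[0,0,0.001,0]]]'

```text
clock: 3.77
ee_pos: [0.5811, -0.1309, 0.0692]
eef_rot: [-0.003, 0.981, 0.193, 0.001]
wrist_force: [-0.8, -0.6, -0.7]
opening: 0.0
```

```bash
cat > ck.py <<'E'
# mean force and ear pixel positions
import sys
from station import bot
from m import *
F=[];
x,y=float(sys.argv[2]),float(sys.argv[3])
for i in range(2):
    f=bot.grab_frame("scene");F.append(bot.observe()["wrist_force"])
print([(p.round(1),a) for p,a in blobs(f,sys.argv[1],10) if abs(p[0]-x)<15 and abs(p[1]-y)<15],np.mean(F,0).round(2),bot.observe()["ee_pos"].round(4))
E
python3 ck.py b 225 293
```

```text
[(array([225., 293.]), np.int32(113))] [ 0.28  0.39 -0.41] [ 0.581  -0.1308  0.069 ]
```

Request:
arm_command --deltas '[[[0,0,0.001,0],[0,0,0.001,0]]]'

```text
clock: 4.03
ee_pos: [0.5811, -0.1309, 0.0671]
eef_rot: [-0.003, 0.981, 0.193, 0.001]
wrist_force: [0.2, -0.2, -0.6]
opening: -0.0
```

```bash
python3 ck.py b 225 293
```

```text
[(array([225., 293.]), np.int32(113))] [-0.7  -0.08 -0.08] [ 0.581  -0.1308  0.0669]
```

```bash
python3 - <<'E'
from station import bot
from m import *
import pickle
f=bot.grab_frame("scene");o=pickle.load(open("f0.pkl","rb"))["scene"]
c=lambda i:cv2.resize(i["pixels"][225:315,205:300,::-1],(400,380),interpolation=cv2.INTER_NEAREST)
cv2.imwrite("pics/p3.png",cv2.hconcat([c(o),c(f)]))
E
```

```text
(no output)
```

View pics/p3.png

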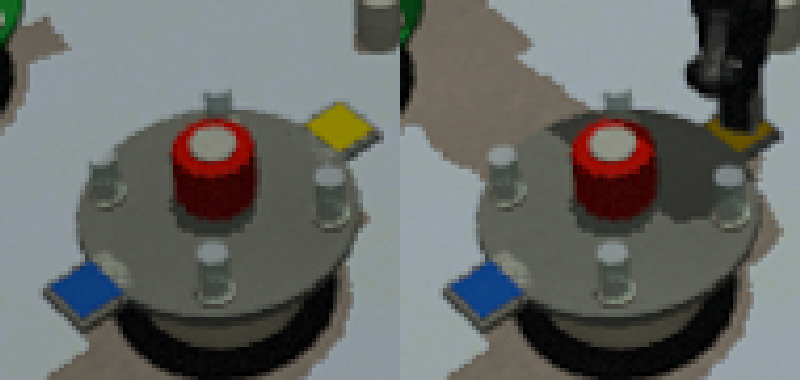

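The ear is still level and the tip is just above it, or only just touching. I'll keep going until I feel contact.

Request:
arm_command --deltas '[[[0,0,0.001,0],[0,0,0.001,0]]]'

```text
clock: 4.35
ee_pos: [0.5812, -0.1309, 0.0651]
eef_rot: [-0.003, 0.981, 0.193, 0.001]
wrist_force: [0.3, -0.6, -0.4]
opening: -0.0
```

```bash
python3 ck.py b 225 293
```

```text
[(array([225., 293.]), np.int32(113))] [-0.02 -0.56  0.1 ] [ 0.5811 -0.1308  0.0649]
```

Request:
arm_command --deltas '[[[0,0,0.001,0],[0,0,0.001,0]]]'

```text
clock: 4.62
ee_pos: [0.5812, -0.1309, 0.063]
eef_rot: [-0.003, 0.981, 0.193, 0.001]
wrist_force: [-0.1, 0.5, -0.0]
opening: 0.0001
```

```bash
python3 ck.py b 225 293
```

```text
[(array([225., 293.]), np.int32(113))] [ 0.04 -0.15 -0.54] [ 0.5811 -0.1308  0.0629]
```

Request:
arm_command --deltas '[[[0,0,0.001,0],[0,0,0.001,0]]]'

```text
clock: 4.88
ee_pos: [0.5812, -0.1309, 0.0609]
eef_rot: [-0.003, 0.981, 0.193, 0.001]
wrist_force: [0.6, -0.3, -0.3]
opening: 0.0002
```

```bash
python3 ck.py b 225 293; python3 - <<'E'
from station import bot
from m import *
f=bot.grab_frame("scene");w=bot.grab_frame("wrist");t=bot.grab_frame("top")
c=lambda i,a,b,h,k:cv2.resize(i["pixels"][a:a+h,b:b+k,::-1],(266,400),interpolation=cv2.INTER_NEAREST)
cv2.imwrite("pics/p4.png",cv2.hconcat([c(f,230,270,45,30),c(w,150,190,225,150),c(t,165,270,90,60)]))
print(w["extrinsics"],w["intrinsics"])
E
```

```text
[(array([225., 293.]), np.int32(113))] [ 0.5  -0.12 -0.06] [ 0.5811 -0.1308  0.0608]
[[ 0.3768392  -0.92626331 -0.00533843 -0.33908624]
 [-0.87827279 -0.35913427  0.3156889   0.47156605]
 [-0.29432826 -0.11427536 -0.94884773  0.38439166]
 [ 0.          0.          0.          1.        ]] [[300.23635406   0.         277.46573772]
 [  0.         300.23635406 213.39881749]
 [  0.           0.           1.        ]]
```

View pics/p4.png

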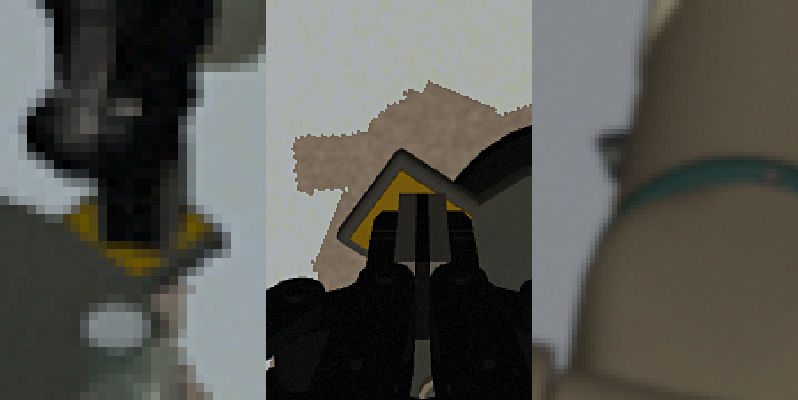

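Request:
arm_command --deltas '[[[0,0,0.001,0],[0,0,0.0005,0]]]'

```text
clock: 5.3
ee_pos: [0.5815, -0.1309, 0.0596]
eef_rot: [-0.002, 0.981, 0.193, 0.001]
wrist_force: [-1.4, 0.4, 1.3]
opening: 0.0004
```

```bash
python3 ck.py b 225 293
```

```text
[(array([225.1, 292.8]), np.int32(116))] [-0.93  0.03  1.94] [ 0.5815 -0.1309  0.0597]
```

Request:
arm_command --deltas '[[[0,0,0.001,0],[0,0,0.0005,0]]]'

```text
clock: 5.57
ee_pos: [0.5815, -0.1309, 0.0591]
eef_rot: [-0.002, 0.981, 0.193, 0.001]
wrist_force: [-2.0, 1.4, 5.7]
opening: 0.0002
```

```bash
python3 ck.py b 225 293
```

```text
[(array([225. , 292.7]), np.int32(118))] [-1.58  0.62  5.96] [ 0.5815 -0.1309  0.0592]
```

Contact at TCP z≈0.060, rising to 6 N within 1 mm while the blue ear barely moves, so this side is firm. The shut fingertips act about 11 mm above the reported TCP. Next is this stand's blue ear.

Request:
arm_command --deltas '[[[0,0,-0.03,0],[0,0,-0.035,0],[0,0,-0.035,0],[0,0,0,0]]]'

```text
clock: 6.0
ee_pos: [0.5797, -0.1311, 0.1598]
eef_rot: [-0.004, 0.981, 0.193, -0.002]
wrist_force: [1.8, -0.2, 0.6]
opening: -0.0
```

Request:
arm_command --deltas '[[[-0.0198,0.0273,0,0],[-0.0198,0.0273,0,0],[-0.0198,0.0273,0,0],[-0.0198,0.0273,0,0],[-0.0198,0.0273,0,0]]]'

```text
clock: 6.42
ee_pos: [0.5469, -0.2879, 0.1612]
eef_rot: [-0.005, 0.979, 0.203, 0.004]
wrist_force: [1.0, -0.5, -0.6]
opening: -0.0002
```

Request:
arm_command --deltas '[[[0,0,0,0],[0,0,0,0]]]'

```text
clock: 6.58
ee_pos: [0.5427, -0.2994, 0.1606]
eef_rot: [-0.002, 0.981, 0.196, 0.003]
wrist_force: [1.0, 2.1, -0.2]
opening: -0.0001
```

```bash
python3 rel.py .5413 -.295 .066; python3 ck.py y 285 255
```

```text
pos [ 0.5427 -0.2994  0.1606] shift [-0.0003 -0.0043  0.0947] F [ 1.04  2.08 -0.18] q [ 0.46  0.65 -0.    1.67 -0.01  0.82 -0.71]
[(array([284.9, 254.5]), np.int32(94))] [-0.35 -0.72  0.26] [ 0.5426 -0.299   0.1607]
```

Request:
arm_command --deltas '[[[0,-0.004,0.03,0],[0,0,0.03,0],[0,0,0.022,0],[0,0,0,0],[0,0,0,0]]]'

```text
clock: 7.1
ee_pos: [0.5468, -0.288, 0.078]
eef_rot: [-0.002, 0.979, 0.202, 0.006]
wrist_force: [0.4, -0.1, 0.8]
opening: -0.0002
```

```bash
python3 rel.py .5413 -.295 .063; python3 ck.py y 285 255
```

```text
pos [ 0.5468 -0.288   0.078 ] shift [-0.008   0.0043  0.0149] F [ 0.38 -0.14  0.75] q [ 0.45  0.76 -0.01  1.74 -0.01  0.64 -0.71]
[(array([284.9, 254.5]), np.int32(94))] [-0.35 -0.   -0.18] [ 0.5471 -0.2884  0.0789]
```

Request:
arm_command --deltas '[[[-0.006,0.0035,0.004,0],[0,0,0.004,0],[0,0,0.003,0],[0,0,0.001,0],[0,0,0,0]]]'

```text
clock: 7.62
ee_pos: [0.546, -0.296, 0.071]
eef_rot: [0.001, 0.979, 0.202, 0.01]
wrist_force: [-0.2, -0.2, -0.7]
opening: -0.0002
```

Request:
arm_command --deltas '[[[0,0,0.001,0],[0,0,0.001,0]]]'

```text
clock: 7.78
ee_pos: [0.5464, -0.2964, 0.0695]
eef_rot: [0.002, 0.979, 0.201, 0.01]
wrist_force: [-1.2, -0.1, 0.1]
opening: 0.0001
```

```bash
python3 rel.py .5413 -.295 .061; python3 ck.py y 285 255
```

```text
pos [ 0.5464 -0.2964  0.0695] shift [-0.0043 -0.0034  0.0084] F [-1.15 -0.15  0.07] q [ 0.46  0.77 -0.01  1.74 -0.01  0.61 -0.7 ]
[(array([284.9, 254.5]), np.int32(94))] [-0.34 -0.29  0.63] [ 0.5463 -0.2963  0.0693]
```

Request:
arm_command --deltas '[[[-0.004,-0.003,0.002,0],[0,0,0.002,0],[0,0,0.001,0],[0,0,0,0]]]'

```text
clock: 8.22
ee_pos: [0.5408, -0.2948, 0.0636]
eef_rot: [0.002, 0.979, 0.202, 0.01]
wrist_force: [-0.2, 1.0, 0.1]
opening: -0.0001
```

```bash
python3 rel.py .5413 -.295 .061; python3 ck.py y 285 255
```

```text
pos [ 0.5408 -0.2948  0.0636] shift [0.0004 0.0004 0.0026] F [-0.24  1.    0.1 ] q [ 0.47  0.77 -0.01  1.76 -0.01  0.59 -0.7 ]
[(array([284.9, 254.5]), np.int32(94))] [-0.45 -0.13 -0.06] [ 0.5411 -0.2949  0.0638]
```

Request:
arm_command --deltas '[[[0,0,0.001,0],[0,0,0.001,0],[0,0,0.001,0]]]'

```text
clock: 8.57
ee_pos: [0.5416, -0.295, 0.0609]
eef_rot: [0.002, 0.979, 0.202, 0.011]
wrist_force: [0.3, -0.4, 1.2]
opening: -0.0002
```

```bash
python3 rel.py .5413 -.295 .061; python3 ck.py y 285 255
```

```text
pos [ 0.5416 -0.295   0.0609] shift [-0.0003 -0.0002 -0.0001] F [ 0.28 -0.4   1.18] q [ 0.47  0.78 -0.01  1.76 -0.01  0.59 -0.7 ]
[(array([284.9, 254.5]), np.int32(94))] [ 0.18  0.32 -0.35] [ 0.5415 -0.2949  0.0608]
```

Request:
arm_command --deltas '[[[0,0,0.001,0],[0,0,0.001,0]]]'

```text
clock: 8.83
ee_pos: [0.5417, -0.295, 0.0591]
eef_rot: [0.002, 0.979, 0.202, 0.01]
wrist_force: [-0.9, 1.7, 6.1]
opening: 0.0003
```

```bash
python3 ck.py y 285 255
```

```text
[(array([285. , 254.2]), np.int32(97))] [-1.87  0.72  4.93] [ 0.5417 -0.295   0.0593]
```

Request:
arm_command --deltas '[[[0,0,0.001,0],[0,0,0.0005,0]]]'

```text
clock: 9.1
ee_pos: [0.5417, -0.295, 0.059]
eef_rot: [0.002, 0.979, 0.202, 0.011]
wrist_force: [-2.1, 1.6, 6.1]
opening: 0.0
```

```bash
python3 ck.py y 285 255
```

```text
[(array([285. , 254.2]), np.int32(97))] [-1.27  0.95  6.46] [ 0.5417 -0.295   0.0591]
```

Both ears of this stand (y≈−0.21) are firm, so the other one should be the loose stand. I'll lift, pre-spin the tool so the later clockwise turn stays in range, and travel over.

Request:
arm_command --deltas '[[[0,0,-0.03,0],[0,0,-0.035,-0.12],[0,0,-0.035,-0.12],[0,0,-0.035,-0.12],[0,0,-0.01,-0.12]]]'

```text
clock: 9.62
ee_pos: [0.536, -0.2933, 0.2045]
eef_rot: [0.001, 0.9, 0.436, 0.006]
wrist_force: [1.4, 0.4, 0.5]
opening: -0.0003
```

Request:
arm_command --deltas '[[[0,0,0,-0.12],[0,0,0,-0.12],[0,0,0,-0.12],[0,0,0,-0.12],[0,0,0,0]]]'

```text
clock: 10.03
ee_pos: [0.5387, -0.2952, 0.2109]
eef_rot: [0.008, 0.763, 0.646, 0.007]
wrist_force: [0.2, -0.5, -0.1]
opening: -0.0001
```

```bash
python3 rel.py .5575 .3265 .16
```

```text
pos [ 0.5387 -0.2952  0.2109] shift [ 0.6163 -0.0847  0.0497] F [ 0.17 -0.55 -0.05] q [ 0.65  0.59 -0.3   1.65  0.2   0.91  0.11]
```

Request:
arm_command --deltas '[[[0.0385,-0.0053,0,0],[0.0385,-0.0053,0,0],[0.0385,-0.0053,0,0],[0.0385,-0.0053,0,0],[0.0385,-0.0053,0,0]]]'

```text
clock: 10.45
ee_pos: [0.5449, -0.1097, 0.2078]
eef_rot: [0.01, 0.776, 0.63, 0.005]
wrist_force: [-0.1, -0.7, 0.7]
opening: -0.0004
```

Request:
arm_command --deltas '[[[0.0385,-0.0053,0,0],[0.0385,-0.0053,0,0],[0.0385,-0.0053,0,0],[0.0385,-0.0053,0,0],[0.0385,-0.0053,0,0]]]'

```text
clock: 10.87
ee_pos: [0.5588, 0.0924, 0.2056]
eef_rot: [0.011, 0.783, 0.622, 0.005]
wrist_force: [-0.3, -0.4, -0.2]
opening: -0.0002
```

```bash
python3 rel.py .5575 .3265 .18
```

```text
pos [0.5588 0.0924 0.2056] shift [ 0.2278 -0.055   0.0231] F [-0.31 -0.44 -0.19] q [-0.04  0.53 -0.28  1.79  0.21  0.84 -0.65]
```

Request:
arm_command --deltas '[[[0.038,-0.0092,0.003,0],[0.038,-0.0092,0.003,0],[0.038,-0.0092,0.003,0],[0.038,-0.0092,0.003,0],[0.038,-0.0092,0.003,0]]]'

```text
clock: 11.28
ee_pos: [0.5587, 0.2974, 0.188]
eef_rot: [0.011, 0.789, 0.614, 0.006]
wrist_force: [0.5, 0.0, 0.9]
opening: -0.0001
```

Request:
arm_command --deltas '[[[0.018,-0.0045,0.003,0],[0,0,0,0],[0,0,0,0]]]'

```text
clock: 11.53
ee_pos: [0.5541, 0.3309, 0.1828]
eef_rot: [0.008, 0.788, 0.616, 0.007]
wrist_force: [0.6, -0.8, -0.2]
opening: 0.0001
```

```bash
python3 rel.py .5575 .3265 .065;python3 ck.py b 355 194.6
```

```text
pos [0.5541 0.3309 0.1828] shift [-0.0037  0.002   0.1178] F [ 0.58 -0.84 -0.17] q [-0.44  0.66 -0.26  1.58  0.22  0.91 -1.02]
[(array([354.9, 194.6]), np.int32(57))] [-0.33  0.41 -0.56] [0.5545 0.329  0.183 ]
```

Request:
arm_command --deltas '[[[-0.002,0.002,0.035,0],[0,0,0.035,0],[0,0,0.025,0],[0,0,0.008,0],[0,0,0,0]]]'

```text
clock: 12.05
ee_pos: [0.5654, 0.3147, 0.0811]
eef_rot: [0.012, 0.794, 0.608, 0.009]
wrist_force: [0.6, -0.7, 0.1]
opening: 0.0002
```

```bash
python3 rel.py .5575 .3265 .063;python3 ck.py b 355 194.6
```

```text
pos [0.5654 0.3147 0.0811] shift [ 0.0093 -0.0113  0.0178] F [ 0.61 -0.73  0.1 ] q [-0.44  0.79 -0.21  1.66  0.27  0.7  -1.05]
[(array([354.9, 194.6]), np.int32(57))] [ 0.02 -0.44  0.11] [0.5665 0.3158 0.0832]
```

Request:
arm_command --deltas '[[[0.008,-0.01,0.004,0],[0,0,0.004,0],[0,0,0.004,0],[0,0,0.002,0],[0,0,0,0]]]'

```text
clock: 12.57
ee_pos: [0.562, 0.3298, 0.0745]
eef_rot: [0.012, 0.794, 0.608, 0.017]
wrist_force: [0.5, -0.4, -0.9]
opening: -0.0001
```

```bash
python3 rel.py .5575 .3265 .063;python3 ck.py b 355 194.6
```

```text
pos [0.562  0.3298 0.0745] shift [-0.0045 -0.004   0.0113] F [ 0.5  -0.41 -0.87] q [-0.47  0.8  -0.2   1.67  0.27  0.67 -1.08]
[(array([354.9, 194.7]), np.int32(58))] [-0.13  0.05 -0.32] [0.5621 0.3299 0.0746]
```

Request:
arm_command --deltas '[[[-0.004,-0.003,0.004,0],[0,0,0.003,0],[0,0,0.002,0],[0,0,0,0]]]'

```text
clock: 13.0
ee_pos: [0.5584, 0.3261, 0.0649]
eef_rot: [0.012, 0.794, 0.608, 0.017]
wrist_force: [0.2, -0.6, 0.8]
opening: -0.0002
```

Request:
arm_command --deltas '[[[0,0,0.002,0],[0,0,0.001,0],[0,0,0.001,0]]]'

```text
clock: 13.25
ee_pos: [0.5588, 0.3258, 0.0604]
eef_rot: [0.012, 0.794, 0.607, 0.017]
wrist_force: [-0.3, 0.1, -0.6]
opening: 0.0001
```

```bash
python3 rel.py .5575 .3265 .061;python3 ck.py b 355 194.6
```

```text
pos [0.5588 0.3258 0.0604] shift [ 0.0003 -0.0014 -0.0007] F [-0.27  0.11 -0.61] q [-0.47  0.81 -0.2   1.69  0.28  0.64 -1.09]
[(array([354.8, 194.4]), np.int32(58))] [ 0.23 -0.47 -0.27] [0.5586 0.3258 0.0603]
```

Reaching the contact height. I'll press further in small steps and watch the blue ear (level: 354.9,194.6).

Request:
arm_command --deltas '[[[0,0,0.001,0],[0,0,0.001,0],[0,0,0.001,0]]]'

```text
clock: 13.6
ee_pos: [0.559, 0.326, 0.0574]
eef_rot: [0.012, 0.794, 0.607, 0.017]
wrist_force: [0.0, 0.1, 0.4]
opening: -0.0
```

```bash
python3 ck.py b 355 194.6
```

```text
[(array([355. , 193.5]), np.int32(53))] [ 0.15 -0.09 -0.21] [0.5589 0.326  0.0572]
```

Request:
arm_command --deltas '[[[0,0,0.001,0],[0,0,0.001,0]]]'

```text
clock: 13.87
ee_pos: [0.5591, 0.326, 0.0554]
eef_rot: [0.012, 0.794, 0.607, 0.017]
wrist_force: [-0.2, 0.4, -0.7]
opening: 0.0003
```

```bash
python3 ck.py b 355 194.6
```

```text
[(array([354.8, 192.7]), np.int32(52))] [-0.18  0.51  0.37] [0.5591 0.326  0.0552]
```

Request:
arm_command --deltas '[[[0,0,0.001,0],[0,0,0.001,0]]]'

```text
clock: 14.13
ee_pos: [0.5592, 0.3261, 0.0533]
eef_rot: [0.012, 0.794, 0.607, 0.017]
wrist_force: [-0.4, -0.5, 0.7]
opening: -0.0002
```

```bash
python3 ck.py b 355 194.6
```

```text
[(array([355.2, 192. ]), np.int32(51))] [ 0.11 -0.45  0.16] [0.5592 0.3261 0.0532]
```

It's rocking: the blue ear is rising with no force. On to the stop.

Request:
arm_command --deltas '[[[0,0,0.001,0],[0,0,0.001,0]]]'

```text
clock: 14.4
ee_pos: [0.5594, 0.3261, 0.0514]
eef_rot: [0.012, 0.794, 0.607, 0.017]
wrist_force: [-0.6, -1.3, 4.3]
opening: 0.0001
```

Request:
arm_command --deltas '[[[0,0,0.001,0],[0,0,0.0005,0]]]'

```text
clock: 14.57
ee_pos: [0.5594, 0.3261, 0.051]
eef_rot: [0.012, 0.794, 0.607, 0.017]
wrist_force: [-2.4, -0.8, 5.0]
opening: 0.0002
```

```bash
python3 ck.py b 355 194.6
```

```text
[(array([355.2, 191.3]), np.int32(48))] [-1.85 -1.31  6.32] [0.5594 0.3261 0.0511]
```

It hits the stop at about 9 mm (≈0.10 rad). Now the blue ear.

Request:
arm_command --deltas '[[[0,0,-0.03,0],[0,0,-0.035,0],[0,0,-0.035,0],[0,0,-0.015,0],[0,0,0,0]]]'

```text
clock: 15.08
ee_pos: [0.5529, 0.3253, 0.1677]
eef_rot: [0.012, 0.794, 0.608, 0.014]
wrist_force: [0.5, 1.0, -0.5]
opening: 0.0002
```

```bash
python3 rel.py .6012 .1592 .16
```

```text
pos [0.5529 0.3253 0.1677] shift [-0.1478  0.0897  0.0098] F [ 0.51  1.04 -0.45] q [-0.44  0.67 -0.24  1.63  0.23  0.85 -1.05]
```

Request:
arm_command --deltas '[[[-0.0296,0.018,0,0],[-0.0296,0.018,0,0],[-0.0296,0.018,0,0],[-0.0296,0.018,0,0],[-0.0296,0.018,0,0]]]'

```text
clock: 15.5
ee_pos: [0.5991, 0.1684, 0.1669]
eef_rot: [0.008, 0.788, 0.616, 0.017]
wrist_force: [0.8, 0.5, 0.4]
opening: -0.0
```

Request:
arm_command --deltas '[[[0,0,0,0],[0,0,0.02,0],[0,0,0.02,0],[0,0,0.02,0],[0,0,0,0]]]'

```text
clock: 15.92
ee_pos: [0.6046, 0.1511, 0.1]
eef_rot: [0.011, 0.794, 0.608, 0.014]
wrist_force: [-0.4, 0.2, -0.1]
opening: -0.0002
```

```bash
python3 rel.py .6012 .1592 .066; python3 ck.py y 371 160
```

```text
pos [0.6046 0.1511 0.1   ] shift [ 0.0066 -0.0066  0.0339] F [-0.41  0.2  -0.09] q [-0.15  0.73 -0.23  1.73  0.27  0.67 -0.8 ]
[] [ 0.2  -0.84  0.72] [0.6066 0.1525 0.1034]
```

Request:
arm_command --deltas '[[[0.006,-0.006,0.01,0],[0,0,0.01,0],[0,0,0.008,0],[0,0,0.004,0],[0,0,0,0]]]'

```text
clock: 16.43
ee_pos: [0.6051, 0.164, 0.0715]
eef_rot: [0.012, 0.793, 0.609, 0.02]
wrist_force: [0.1, 0.0, 1.0]
opening: -0.0003
```

```bash
python3 rel.py .6012 .1592 .062
```

```text
pos [0.6051 0.164  0.0715] shift [-0.0058 -0.003   0.0093] F [0.12 0.04 0.96] q [-0.18  0.77 -0.21  1.75  0.28  0.61 -0.83]
```

Request:
arm_command --deltas '[[[-0.005,-0.003,0.004,0],[0,0,0.003,0],[0,0,0.002,0],[0,0,0,0]]]'

```text
clock: 16.77
ee_pos: [0.6012, 0.1595, 0.0618]
eef_rot: [0.013, 0.793, 0.609, 0.02]
wrist_force: [-0.4, 0.1, 0.1]
opening: -0.0
```

Request:
arm_command --deltas '[[[0,0,0.001,0],[0,0,0.001,0],[0,0,0.001,0]]]'

```text
clock: 17.02
ee_pos: [0.602, 0.1593, 0.0592]
eef_rot: [0.013, 0.793, 0.609, 0.02]
wrist_force: [-0.4, -0.7, 0.3]
opening: -0.0002
```

Request:
arm_command --deltas '[[[0,0,0.001,0],[0,0,0.001,0],[0,0,0.001,0]]]'

```text
clock: 17.27
ee_pos: [0.6025, 0.1594, 0.0563]
eef_rot: [0.013, 0.793, 0.609, 0.021]
wrist_force: [0.4, -0.1, 0.5]
opening: 0.0003
```

```bash
python3 rel.py .6012 .1592 .057; python3 ck.py b 355 196
```

```text
pos [0.6025 0.1594 0.0563] shift [-0.0005 -0.0012 -0.0007] F [ 0.37 -0.07  0.5 ] q [-0.18  0.79 -0.2   1.77  0.29  0.57 -0.83]
[] [-0.22 -0.2   0.12] [0.6025 0.1594 0.0562]
```

Request:
arm_command --deltas '[[[0,0,0.001,0],[0,0,0.001,0],[0,0,0.001,0]]]'

```text
clock: 17.62
ee_pos: [0.6027, 0.1595, 0.0533]
eef_rot: [0.013, 0.793, 0.609, 0.021]
wrist_force: [0.2, -0.5, 0.2]
opening: 0.0002
```

Request:
arm_command --deltas '[[[0,0,0.001,0],[0,0,0.001,0]]]'

```text
clock: 17.78
ee_pos: [0.6027, 0.1596, 0.0512]
eef_rot: [0.013, 0.793, 0.609, 0.021]
wrist_force: [-1.3, -1.0, 6.7]
opening: 0.0002
```

The blue ear also drops about 9 mm to a stop, so this stand (y≈+0.24) is the loose one. Lift, pre-spin, and go over its knob with the jaws part-open.

Request:
arm_command --deltas '[[[0,0,-0.035,0],[0,0,-0.035,0],[0,0,-0.035,-0.12],[0,0,-0.035,-0.12],[0,0,-0.01,-0.12]]]'

```text
clock: 18.2
ee_pos: [0.5922, 0.1584, 0.2008]
eef_rot: [0.014, 0.667, 0.745, 0.012]
wrist_force: [0.1, 1.0, -0.2]
opening: -0.0
```

Request:
arm_command --deltas '[[[0,0,0,-0.12],[0,0,0,0],[0,0,0,0]]]' --hand 0.76 --force 60

```text
clock: 18.45
ee_pos: [0.5948, 0.159, 0.2059]
eef_rot: [0.017, 0.619, 0.785, 0.015]
wrist_force: [-0.1, -0.5, -0.2]
opening: 0.0355
```

```bash
python3 rel.py .5794 .2429 .18; python3 - <<'E'
from station import bot
print(bot.observe()["opening"],bot.observe()["eef_rot"])
E
```

```text
pos [0.5948 0.159  0.2059] shift [0.0854 0.0035 0.0254] F [-0.08 -0.55 -0.19] q [-0.05  0.6  -0.42  1.67  0.32  0.89 -0.37]
0.03549835508187229 [0.01737351 0.61889009 0.78513492 0.01537454]
```

Request:
arm_command --deltas '[[[0.0215,0.001,0.005,0],[0.0215,0.001,0.005,0],[0.0215,0.001,0.005,0],[0.0215,0.001,0.005,0],[0,0,0,0]]]'

```text
clock: 18.87
ee_pos: [0.5792, 0.2423, 0.1804]
eef_rot: [0.017, 0.628, 0.778, 0.012]
wrist_force: [-0.3, 0.4, 0.5]
opening: 0.0646
```

Request:
arm_command --deltas '[[[0,0,0,0],[0,0,0,0]]]'

```text
clock: 19.03
ee_pos: [0.5778, 0.2427, 0.1782]
eef_rot: [0.016, 0.629, 0.777, 0.011]
wrist_force: [-0.1, -0.5, 0.8]
opening: 0.065
```

```bash
python3 rel.py .5794 .2429 .125; python3 - <<'E'
from station import bot
import cv2
print(bot.observe()["opening"])
f=bot.grab_frame("wrist");cv2.imwrite("pics/w5.png",f["pixels"][:,:,::-1])
from m import *
for p in([.5794,.2429,.115],[.5575,.3265,.071],[.6012,.1592,.071]):
  c=f["extrinsics"]@np.r_[p,1];print((f["intrinsics"]@c[:3]/c[2])[:2].round(1))
E
```

```text
pos [0.5778 0.2427 0.1782] shift [ 0.0004 -0.0003  0.0532] F [-0.11 -0.51  0.77] q [-0.21  0.65 -0.39  1.66  0.34  0.87 -0.54]
0.06498522016553762
[279.  224.6]
[271.9 106. ]
[281.  288.9]
```

View pics/w5.png

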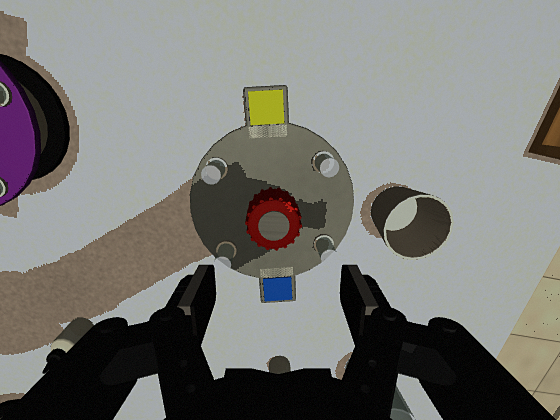

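The knob top is at (274,226), between the jaw pads (inner edges ~213 and 343, midpoint 278) and within a few mm of prediction. Lower partway and check again.

Request:
arm_command --deltas '[[[0,0,0.02,0],[0,0,0.02,0],[0,0,0.01,0],[0,0,0,0],[0,0,0,0]]]'

```text
clock: 19.5
ee_pos: [0.583, 0.2359, 0.1276]
eef_rot: [0.018, 0.633, 0.774, 0.01]
wrist_force: [0.4, -0.5, 0.2]
opening: 0.0649
```

```bash
python3 rel.py .5785 .2429 .11; python3 - <<'E'
from station import bot
from m import *
f=bot.grab_frame("wrist");cv2.imwrite("pics/w6.png",f["pixels"][:,:,::-1])
for p in([.5794,.2429,.115],[.5575,.3265,.071]):
  c=f["extrinsics"]@np.r_[p,1];print((f["intrinsics"]@c[:3]/c[2])[:2].round(1),c[2])
h=cv2.cvtColor(f["pixels"],cv2.COLOR_RGB2HSV);m=cv2.inRange(h,(0,150,50),(6,255,255))|cv2.inRange(h,(174,150,50),(180,255,255))
ys,xs=np.nonzero(m[150:330,200:350]);print("red bbox",xs.min()+200,xs.max()+200,ys.min()+150,ys.max()+150)
g=cv2.inRange(h,(20,120,50),(36,255,255));ys,xs=np.nonzero(g);print("yel",xs.mean(),ys.mean(),len(xs))
E
```

```text
pos [0.583  0.2359 0.1276] shift [ 0.008  -0.0037  0.0173] F [ 0.44 -0.49  0.15] q [-0.22  0.71 -0.36  1.7   0.38  0.77 -0.57]
[276.2 243.3] 0.18056879692412384
[265.8  92.2] 0.1931510360177356
red bbox 233 305 194 274
yel 258.1546875 93.37135416666666 1920
```

Request:
arm_command --deltas '[[[0.008,-0.0045,0,0],[0,0,0,0],[0,0,0.012,0],[0,0,0.01,0],[0,0,0,0]]]'

```text
clock: 19.97
ee_pos: [0.5796, 0.2443, 0.1075]
eef_rot: [0.02, 0.634, 0.773, 0.013]
wrist_force: [-0.7, -0.6, -0.2]
opening: 0.0647
```

```bash
python3 rel.py .578 .2429 .07; python3 - <<'E'
from station import bot
from m import *
f=bot.grab_frame("wrist")
h=cv2.cvtColor(f["pixels"],cv2.COLOR_RGB2HSV);m=cv2.inRange(h,(0,150,50),(6,255,255))|cv2.inRange(h,(174,150,50),(180,255,255))
ys,xs=np.nonzero(m[150:380,200:350]);print("red bbox",xs.min()+200,xs.max()+200,ys.min()+150,ys.max()+150)
E
```

```text
pos [0.5796 0.2443 0.1075] shift [-0.0006 -0.0035  0.0374] F [-0.66 -0.64 -0.2 ] q [-0.25  0.74 -0.34  1.72  0.39  0.72 -0.6 ]
red bbox 233 312 217 306
```

Request:
arm_command --deltas '[[[0,-0.003,0.01,0],[0,0,0.01,0],[0,0,0.008,0],[0,0,0.003,0],[0,0,0,0]]]'

```text
clock: 20.43
ee_pos: [0.5778, 0.2435, 0.0729]
eef_rot: [0.02, 0.634, 0.773, 0.013]
wrist_force: [0.6, -0.8, -0.5]
opening: 0.065
```

```bash
python3 rel.py .577 .2429 .07; python3 - <<'E'
from station import bot
import cv2
w=bot.grab_frame("wrist")["pixels"][:,:,::-1];s=bot.grab_frame("scene")["pixels"][110:230,310:420,::-1]
cv2.imwrite("pics/w7.png",cv2.hconcat([w[:,80:480].copy(),cv2.resize(s,(385,420))]))
E
```

```text
pos [0.5778 0.2435 0.0729] shift [-0.0004 -0.0011  0.0029] F [ 0.6  -0.78 -0.46] q [-0.26  0.78 -0.32  1.74  0.42  0.65 -0.63]
```

View pics/w7.png

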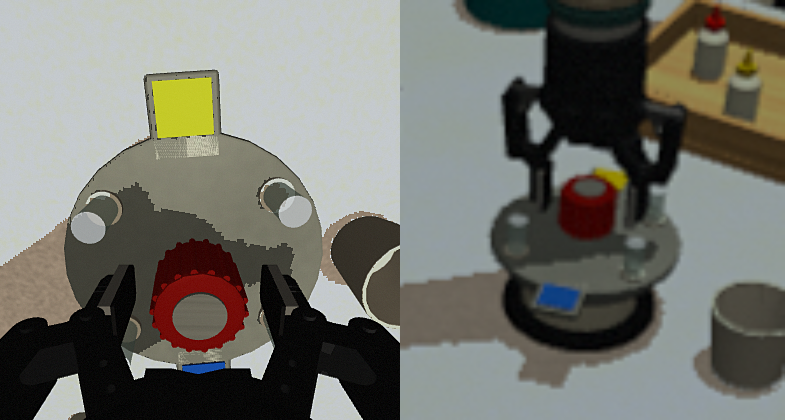

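The knob is centred between the pads (knob ~x 200, pads 133 and 262) with clearance from the tubes. Lower 3 mm and close.

Request:
arm_command --deltas '[[[0,-0.001,0.003,0],[0,0,0,0]]]'

```text
clock: 20.7
ee_pos: [0.5778, 0.2438, 0.071]
eef_rot: [0.02, 0.634, 0.773, 0.014]
wrist_force: [0.7, 0.6, -0.2]
opening: 0.0649
```

Request:
arm_command --deltas '[[[0,0,0,0],[0,0,0,0],[0,0,0,0],[0,0,0,0],[0,0,0,0]]]' --hand 0.3 --force 60

```text
clock: 21.12
ee_pos: [0.5781, 0.244, 0.0721]
eef_rot: [0.02, 0.634, 0.773, 0.015]
wrist_force: [1.1, 1.1, -1.4]
opening: 0.0406
```

```bash
python3 rel.py .5785 .2429 .07; python3 -c "
from station import bot;s=bot.observe();print(s['opening'],s['moment'],s['eef_rot'])"
```

```text
pos [0.5781 0.244  0.0721] shift [-0.0011  0.0001  0.0021] F [ 1.08  1.13 -1.44] q [-0.27  0.78 -0.32  1.74  0.42  0.64 -0.63]
0.04064583412681122 [0.03249116 0.31613439 0.01806487] [0.02024088 0.63386086 0.77304407 0.01461469]
```

Request:
arm_command --deltas '[[[0,0,0,0.08],[0,0,0,0.08],[0,0,0,0.08]]]'

```text
clock: 21.37
ee_pos: [0.5786, 0.2439, 0.072]
eef_rot: [0.018, 0.724, 0.689, 0.017]
wrist_force: [1.2, 0.7, -0.6]
opening: 0.0406
```

```bash
cat > st.py <<'E'
from station import bot;import numpy as np
s=bot.observe();q=s['eef_rot'];print("turned",round(1.768-2*np.arctan2(q[2],q[1]),3),"M",s['moment'].round(2),"F",s['wrist_force'].round(1),"open",round(s['opening'],4),"tilt",round(2*np.hypot(q[0],q[3]),3),s['ee_pos'].round(4),"q7",s['qpos'][6].round(2))
E
python3 st.py
```

```text
turned 0.247 M [-0.13  0.3   0.15] F [ 1.2  0.7 -0.6] open 0.0406 tilt 0.05 [0.5786 0.2439 0.072 ] q7 -0.81
```

Request:
arm_command --deltas '[[[0,0,0,0.08],[0,0,0,0.08],[0,0,0,0.08]]]'

```text
clock: 21.62
ee_pos: [0.5791, 0.2438, 0.0721]
eef_rot: [0.016, 0.805, 0.593, 0.02]
wrist_force: [0.9, 0.0, -1.5]
opening: 0.0408
```

```bash
python3 st.py
```

```text
turned 0.497 M [-0.06  0.31  0.09] F [ 0.9  0.  -1.5] open 0.0408 tilt 0.051 [0.5791 0.2438 0.0721] q7 -0.99
```

Request:
arm_command --deltas '[[[0,0,0,0.08],[0,0,0,0.08],[0,0,0,0.08]]]'

```text
clock: 21.87
ee_pos: [0.5796, 0.2435, 0.0721]
eef_rot: [0.014, 0.872, 0.488, 0.022]
wrist_force: [1.3, 0.3, -0.9]
opening: 0.0406
```

```bash
python3 st.py
```

```text
turned 0.748 M [-0.18  0.34  0.16] F [ 1.3  0.3 -0.9] open 0.0406 tilt 0.052 [0.5796 0.2435 0.0721] q7 -1.17
```

Request:
arm_command --deltas '[[[0,0,0,0.08],[0,0,0,0.08]]]'

```text
clock: 22.03
ee_pos: [0.5799, 0.2435, 0.0723]
eef_rot: [0.012, 0.91, 0.414, 0.023]
wrist_force: [1.0, -0.8, -0.8]
opening: 0.0406
```

```bash
python3 st.py
```

```text
turned 0.915 M [-0.02  0.46  0.11] F [ 1.  -0.8 -0.8] open 0.0406 tilt 0.052 [0.5799 0.2435 0.0723] q7 -1.29
```

Request:
arm_command --deltas '[[[0,0,0,0.06],[0,0,0,0.06]]]'

```text
clock: 22.2
ee_pos: [0.5801, 0.2433, 0.0723]
eef_rot: [0.011, 0.934, 0.355, 0.024]
wrist_force: [0.7, -0.3, -2.1]
opening: 0.0406
```

```bash
python3 st.py
```

```text
turned 1.041 M [-0.07  0.32  0.15] F [ 0.7 -0.3 -2.1] open 0.0406 tilt 0.053 [0.5801 0.2433 0.0723] q7 -1.38
```

Request:
arm_command --deltas '[[[0,0,0,0.04],[0,0,0,0.04]]]'

```text
clock: 22.37
ee_pos: [0.5802, 0.2431, 0.0723]
eef_rot: [0.011, 0.948, 0.316, 0.024]
wrist_force: [1.1, -0.1, -0.3]
opening: 0.0405
```

```bash
python3 st.py
```

```text
turned 1.125 M [-0.17  0.42  0.23] F [ 1.1 -0.1 -0.3] open 0.0405 tilt 0.053 [0.5802 0.2431 0.0723] q7 -1.44
```

Request:
arm_command --deltas '[[[0,0,0,0.04],[0,0,0,0.04]]]'

```text
clock: 22.53
ee_pos: [0.5802, 0.2429, 0.0724]
eef_rot: [0.01, 0.96, 0.278, 0.024]
wrist_force: [0.7, 0.2, -0.1]
opening: 0.0406
```

```bash
python3 st.py
```

```text
turned 1.204 M [-0.37  0.55  1.4 ] F [ 0.7  0.2 -0.1] open 0.0406 tilt 0.053 [0.5802 0.2429 0.0724] q7 -1.5
```

Request:
arm_command --deltas '[[[0,0,0,0.04],[0,0,0,0.04]]]'

```text
clock: 22.7
ee_pos: [0.5803, 0.243, 0.0723]
eef_rot: [0.01, 0.97, 0.241, 0.025]
wrist_force: [0.7, -1.4, 0.0]
opening: 0.0409
```

```bash
python3 st.py
```

```text
turned 1.281 M [0.04 0.44 1.07] F [ 0.7 -1.4  0. ] open 0.0409 tilt 0.053 [0.5803 0.243  0.0723] q7 -1.55
```

The torque jumped from 0.15 to 1.4 N m at about 1.2 rad, then the pads slipped, so the knob is tight. Release, rise clear, and check.

Request:
arm_command --deltas '[[[0,0,0,0],[0,0,0,0],[0,0,0,0],[0,0,0,0]]]' --hand 0.74

```text
clock: 23.03
ee_pos: [0.5806, 0.2436, 0.0726]
eef_rot: [0.01, 0.97, 0.242, 0.025]
wrist_force: [0.2, 1.1, -0.1]
opening: 0.0634
```

Request:
arm_command --deltas '[[[0,0,-0.015,0],[0,0,-0.02,0],[0,0,-0.03,0],[0,0,-0.035,0],[0,0,0,0]]]'

```text
clock: 23.45
ee_pos: [0.5735, 0.2438, 0.1739]
eef_rot: [0.01, 0.97, 0.243, 0.022]
wrist_force: [0.8, 0.9, 0.2]
opening: 0.0636
```

Request:
arm_command --deltas '[[[0,0,-0.015,0],[0,0,0,0],[0,0,0,0],[0,0,0,0]]]' --hand 0

```text
clock: 23.78
ee_pos: [0.574, 0.2446, 0.1922]
eef_rot: [0.009, 0.97, 0.243, 0.025]
wrist_force: [-0.6, -0.1, -0.3]
opening: 0.015
```

```bash
python3 st.py;python3 rel.py .5575 .3265 .16
```

```text
turned 1.276 M [-0.01  0.01  0.  ] F [-0.6 -0.1 -0.3] open 0.015 tilt 0.054 [0.574  0.2446 0.1922] q7 -1.55
pos [0.574  0.2446 0.1922] shift [ 0.0227 -0.0809  0.0309] F [-0.56 -0.11 -0.33] q [-0.48  0.6   0.03  1.68  0.01  0.82 -1.55]
```

Request:
arm_command --deltas '[[[0.0076,-0.027,0,0],[0.0076,-0.027,0,0],[0.0076,-0.027,0,0],[0,0,0,0],[0,0,0,0]]]'

```text
clock: 24.2
ee_pos: [0.5545, 0.3259, 0.1854]
eef_rot: [0.011, 0.97, 0.241, 0.022]
wrist_force: [0.1, -0.3, -0.4]
opening: 0.0004
```

Request:
arm_command --deltas '[[[0,0,0.035,0],[0,0,0.035,0],[0,0,0.025,0],[0,0,0.006,0],[0,0,0,0]]]'

```text
clock: 24.62
ee_pos: [0.5599, 0.3241, 0.0796]
eef_rot: [0.011, 0.97, 0.241, 0.022]
wrist_force: [0.2, -0.3, -0.1]
opening: -0.0002
```

```bash
python3 rel.py .5575 .3265 .065;python3 ck.py b 355 194.6; python3 st.py
```

```text
pos [0.5599 0.3241 0.0796] shift [-0.0016 -0.0037  0.0144] F [ 0.23 -0.34 -0.11] q [-0.61  0.78  0.04  1.68  0.02  0.65 -1.68]
[(array([354.9, 194.6]), np.int32(57))] [ 0.2  -0.19 -0.3 ] [0.5608 0.3247 0.0816]
turned 1.28 M [0.06 0.1  0.01] F [0.9 0.5 0.8] open 0.0 tilt 0.051 [0.5608 0.3247 0.0816] q7 -1.68
```

Request:
arm_command --deltas '[[[-0.002,-0.003,0.006,0],[0,0,0.005,0],[0,0,0.003,0],[0,0,0.001,0],[0,0,0,0]]]'

```text
clock: 25.13
ee_pos: [0.5619, 0.3284, 0.0712]
eef_rot: [0.009, 0.97, 0.241, 0.028]
wrist_force: [0.3, -0.5, 0.4]
opening: 0.0002
```

Request:
arm_command --deltas '[[[0,0,0.001,0],[0,0,0.001,0]]]'

```text
clock: 25.3
ee_pos: [0.5626, 0.3288, 0.0702]
eef_rot: [0.008, 0.97, 0.241, 0.029]
wrist_force: [0.4, 0.1, 0.1]
opening: -0.0001
```

```bash
python3 rel.py .5575 .3265 .06
```

```text
pos [0.5626 0.3288 0.0702] shift [-0.0061 -0.0006  0.0098] F [0.39 0.07 0.11] q [-0.61  0.79  0.04  1.69  0.01  0.61 -1.68]
```

Request:
arm_command --deltas '[[[-0.005,-0.0005,0.003,0],[0,0,0.002,0],[0,0,0.001,0],[0,0,0.001,0]]]'

```text
clock: 25.63
ee_pos: [0.558, 0.3268, 0.0626]
eef_rot: [0.008, 0.97, 0.241, 0.029]
wrist_force: [0.7, -0.3, -0.1]
opening: 0.0003
```

Request:
arm_command --deltas '[[[0,0,0.001,0],[0,0,0.001,0]]]'

```text
clock: 25.8
ee_pos: [0.558, 0.3268, 0.0604]
eef_rot: [0.008, 0.97, 0.241, 0.029]
wrist_force: [-1.5, -1.2, 6.6]
opening: 0.0002
```

```bash
python3 rel.py .5575 .3265 .06;python3 ck.py b 355 194.6
```

```text
pos [0.558  0.3268 0.0604] shift [-0.0006 -0.      0.0004] F [-1.49 -1.21  6.64] q [-0.62  0.8   0.04  1.71  0.02  0.59 -1.69]
[(array([354.9, 194.6]), np.int32(59))] [-1.03 -0.43  3.95] [0.558  0.3268 0.0607]
```

Firm now: 6.6 N at level height and the blue ear doesn't move. One short hold, then the blue ear.

Request:
arm_command --deltas '[[[0,0,0.001,0],[0,0,0.0005,0]]]'

```text
clock: 26.07
ee_pos: [0.558, 0.3268, 0.0604]
eef_rot: [0.008, 0.97, 0.241, 0.029]
wrist_force: [-1.8, -0.1, 7.3]
opening: -0.0
```

Request:
arm_command --deltas '[[[0,0,-0.03,0],[0,0,-0.035,0],[0,0,-0.035,0],[0,0,-0.01,0],[0,0,0,0]]]'

```text
clock: 26.48
ee_pos: [0.5503, 0.3262, 0.1715]
eef_rot: [0.009, 0.97, 0.241, 0.027]
wrist_force: [0.6, -0.2, -0.3]
opening: -0.0
```

```bash
python3 rel.py .6012 .1592 .16
```

```text
pos [0.5503 0.3262 0.1715] shift [-0.0338  0.171   0.0152] F [ 0.64 -0.22 -0.27] q [-0.62  0.64  0.04  1.65  0.01  0.8  -1.68]
```

Request:
arm_command --deltas '[[[-0.0066,0.034,0,0],[-0.0066,0.034,0,0],[-0.0066,0.034,0,0],[-0.0066,0.034,0,0],[-0.0066,0.034,0,0]]]'

```text
clock: 26.9
ee_pos: [0.5984, 0.1699, 0.17]
eef_rot: [0.004, 0.968, 0.251, 0.027]
wrist_force: [-0.6, 0.2, -0.2]
opening: -0.0003
```

Request:
arm_command --deltas '[[[0,0,0,0],[0,0,0.025,0],[0,0,0.025,0],[0,0,0.02,0],[0,0,0,0]]]'

```text
clock: 27.32
ee_pos: [0.6055, 0.1526, 0.0928]
eef_rot: [0.009, 0.97, 0.241, 0.025]
wrist_force: [-0.8, 0.7, -0.9]
opening: 0.0001
```

```bash
python3 rel.py .6012 .1592 .066
```

```text
pos [0.6055 0.1526 0.0928] shift [-0.0019 -0.0087  0.0265] F [-0.77  0.69 -0.93] q [-0.31  0.73  0.01  1.76  0.02  0.61 -1.4 ]
```

Request:
arm_command --deltas '[[[-0.003,-0.008,0.01,0],[0,0,0.008,0],[0,0,0.004,0],[0,0,0,0],[0,0,0,0]]]'

```text
clock: 27.73
ee_pos: [0.5993, 0.1577, 0.0672]
eef_rot: [0.009, 0.97, 0.241, 0.023]
wrist_force: [0.3, 0.2, 0.1]
opening: -0.0001
```

```bash
python3 rel.py .6012 .1592 .063
```

```text
pos [0.5993 0.1577 0.0672] shift [ 0.0022 -0.0005  0.0043] F [0.27 0.17 0.14] q [-0.33  0.76  0.02  1.78  0.02  0.56 -1.41]
```

Request:
arm_command --deltas '[[[0.002,0,0.002,0],[0,0,0.001,0],[0,0,0.001,0]]]'

```text
clock: 27.98
ee_pos: [0.6035, 0.159, 0.0653]
eef_rot: [0.009, 0.97, 0.241, 0.025]
wrist_force: [-0.0, -0.7, -0.8]
opening: 0.0003
```

Request:
arm_command --deltas '[[[0,0,0.001,0],[0,0,0.001,0]]]'

```text
clock: 28.15
ee_pos: [0.6044, 0.159, 0.064]
eef_rot: [0.009, 0.97, 0.241, 0.026]
wrist_force: [-0.6, 0.7, 0.7]
opening: 0.0002
```

```bash
python3 rel.py .6012 .1592 .06
```

```text
pos [0.6044 0.159  0.064 ] shift [-0.003  -0.0018  0.0038] F [-0.61  0.69  0.65] q [-0.33  0.77  0.02  1.77  0.02  0.55 -1.41]
```

Request:
arm_command --deltas '[[[-0.002,-0.001,0.001,0],[0,0,0.001,0],[0,0,0.001,0]]]'

```text
clock: 28.4
ee_pos: [0.6025, 0.1589, 0.0611]
eef_rot: [0.009, 0.97, 0.241, 0.027]
wrist_force: [0.7, -1.1, 0.6]
opening: 0.0001
```

Request:
arm_command --deltas '[[[0,0,0.001,0],[0,0,0.0005,0]]]'

```text
clock: 28.57
ee_pos: [0.6025, 0.1589, 0.0603]
eef_rot: [0.009, 0.97, 0.241, 0.027]
wrist_force: [-1.5, -0.8, 7.6]
opening: -0.0001
```

```bash
python3 rel.py .6012 .1592 .06
```

```text
pos [0.6025 0.1589 0.0603] shift [-0.0011 -0.0009  0.0002] F [-1.52 -0.82  7.62] q [-0.33  0.77  0.02  1.78  0.02  0.54 -1.41]
```

Both ears are firm at level height, so the play is gone. Rise clear, take a final look, then hand in.

Request:
arm_command --deltas '[[[0,0,-0.03,0],[0,0,-0.038,0],[0,0,-0.038,0],[0,0,-0.038,0],[0,0,-0.03,0]]]'

```text
clock: 28.98
ee_pos: [0.5872, 0.1582, 0.2313]
eef_rot: [0.01, 0.97, 0.241, 0.017]
wrist_force: [0.7, 0.2, -0.1]
opening: 0.0001
```

Request:
arm_command --deltas '[[[-0.03,0,-0.02,0],[-0.03,0,0,0],[-0.03,0,0,0],[0,0,0,0],[0,0,0,0]]]'

```text
clock: 29.4
ee_pos: [0.5087, 0.1169, 0.2581]
eef_rot: [0.009, 0.97, 0.241, 0.027]
wrist_force: [0.1, 0.1, 0.8]
opening: 0.0006
```

```bash
python3 - <<'E'
from station import bot
import cv2
s=bot.observe();print(s["clock"],s["ee_pos"],s["wrist_force"],abs(s["qvel"]).max())
cv2.imwrite("pics/end.png",bot.grab_frame("scene")["pixels"][:,:,::-1])
E
```

```text
29.4 [0.508681   0.11685743 0.25805599] [0.12581878 0.06234793 0.75800828] 0.07407473274416036
```

View pics/end.png

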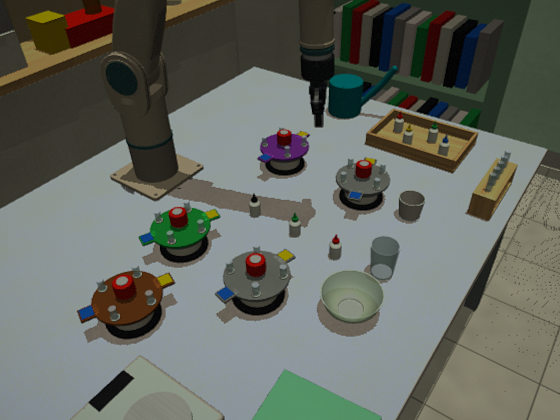

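The gripper is clear of everything. The bottles, beaker, bowl and tub are where they started, and both trays are level.

```bash
python3 -c "
from station import bot;print(bot.hand_in())"
```

```text
the job is handed in; nothing more can be done
None
```

The loose stand was the one at about (0.58, 0.24). I tightened its knob, re-checked both ears and handed the job in at about 29 s.

- **Feeling for play:** the stand at about (0.56, −0.21) was firm on both ears, with about 6 N at level height, so I left its knob alone. On the other stand each ear sank about 9 mm (about 0.1 rad) with almost no force, then met a stop.
- **Tightening:** I turned that knob clockwise. At about 1.2 rad of gripper turn the torque jumped from about 0.15 to 1.4 N m and the pads began to slip, so it was tight. The click itself did not show clearly in the torque readings.
- **Check afterwards:** yellow and then blue were both firm at level height, at about 7 N. While I pressed yellow, the camera showed the blue ear staying still. For the blue press I relied on height and force only.
- **End state:** in the last picture the arm is clear, and the bottles and glassware look unmoved.

One thing disagreed with the description. The shut fingertips touched about 11 mm above the reported TCP, not 11 mm ahead of it. At first I misread that as rocking on the firm stand. The blue ear had not moved, which showed there was no contact yet, and after that I set heights from the felt contact.

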